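# Index the banding wheel to the long scale line

### The job

Set the banding wheel for the next stripe: push it gently round by one of its upright pins with a fingertip, either way, until the dark index line on the wheel lines up with the one long line on the fixed scale ring, then move clear. The small bowl must stay standing on the middle of the wheel, untouched; pinch and lift nothing and leave everything else where it is.

Things in the scene. Friction and masses are not known exactly. Their poses are not given: they have to be found in the camera images.
- wheel: the turning part of a potter's banding wheel: bare metal disc 190 mm across and 14 mm thick with a plywood disc 110 mm across and 8 mm thick fixed on its middle. Origin on the vertical axis of rotation at the disc's underside (the disc's top is 14 mm above it, 72 mm above the table); its x axis points along the dark index line, z up. It turns either way without limit; friction (about 0.15 N m, i.e. about 2 N at a pin) stops it as soon as it is no longer pushed
- index (a point): outer end of the dark index line on the wheel's top face (line 6 mm wide, running radially to the disc's edge); point 96.5 mm from the axis, at the height of the disc's top
- target (a point): inner end of the one long line on the fixed white scale ring (ring 196 mm inside, 248 mm outside diameter, 8 mm thick, top 72 mm above the table, level with the disc's top; long line 25 mm long and 6 mm wide, the eleven others 8 mm long and 3 mm wide, every 30 degrees); point 96.5 mm from the axis, so it meets index when the lines are lined up
- pin_a (a point): centre of the top of one of two upright steel pins fixed in the wheel, 12 mm in diameter, standing 34 mm above the disc's top, 76 mm from the axis, a quarter turn counter-clockwise (from above) from the index line
- pin_b (a point): the same for the other pin, a quarter turn clockwise from the index line
- bowl: loose unglazed bowl, 76 mm across the rim and 40 mm tall, standing upright on the middle of the wheel (on the plywood disc, 80 mm above the table) and turning along with it; origin at the centre of its underside, z up
- goblet_a: bystander: larger unglazed goblet, 105 mm tall, 60 mm rim; on the work board, beside the scale ring; origin at the centre of its underside
- goblet_b: bystander: smaller unglazed goblet, 90 mm tall, 56 mm rim; on the work board, beside the scale ring; origin at the centre of its underside
- jar: bystander: closed glaze jar, 52 mm across, 70 mm tall; on the work board, beside the scale ring; origin at the centre of its underside
- brush: bystander: brush, 200 mm long and 20 mm thick, lying down; on the work board, beside the scale ring; origin under the middle of its length
- clay: bystander: grey block of clay, 100 x 65 x 40 mm; on the table, to one side; origin at the centre of its underside
- cup: bystander: unglazed mug, 68 mm across, 75 mm tall; on the table, to one side; origin at the centre of its underside
Not all that is in view belongs to the job. Leave any blue look-alike of the bowl alone.

How it is judged:
By the outcome, as a careful person would: the job done as asked, in the order asked, and still so for the second after the job is handed in, with the robot touching nothing.
It also fails if it takes over 56 s, if anything falls off the work surface, if the arm or the gripper's body presses on something with over 40 N, if the wrist force passes 120 N, or if a joint passes its speed limit or range.

### The arm

A 6-joint arm with a two-finger parallel gripper is mounted at the origin on the work surface. World frame = base frame: x ahead of the robot, y to its left, z up, the work surface at z = 0. Lengths are in m, angles in rad, forces in N, time in s.
With the tool pointing down it reaches from about 0.275 to 0.775 m from the base axis. Payload 14.6 kg.
Tool frame: the origin (TCP) lies at the centre of the arm's flange, where the gripper is bolted on; the fingertips stand 173 mm ahead of it and the grasp point (between the pads) lies 155 mm ahead of it; z points along the fingers, x is the direction in which the jaws open and shut, and the axes are right-handed (so a half turn about z gives the same grasp; the last joint's range is limited). The gripper opens to 85 mm and grips with 20 to 120 N. Pads are 22 mm wide; open, the fingers measure 114 mm over their backs; the gripper's body (76 mm by 85 mm) begins 54 mm behind the grasp point. The pads swing forward as they close: fully open they stand 13 mm farther back than shut.
Start: joints at [-1.378, 0.263, -0.048, 1.259, 0, 1.415], TCP at [0.179, -0.494, 0.405] pointing down, gripper open.
Joint ranges: [-2.65, 2.65], [-0.89, 1.7], [-1.18, 1.37], [-2.13, 2.11], [-1.35, 1.29], [-3.14, 3.14]. Speed limits (rad/s): [1.89, 1.89, 2.57, 2.79, 3.14, 3.14].

### API

Orientations are given as a unit quaternion [x, y, z, w].
In Python, from plant import state, capture, camera_info, sign_off gives the robot as it stands.
- The arm moves only by the shell command python3 -m inch 'ROWS' [OPENING] [FORCE]. ROWS is JSON, a list that holds one entry, the list of rows, each a list of 6 numbers: the shift along the tool's x, y, z scaled (see below), then the turn, a rotation vector about the tool's x, y, z scaled (see below). In form: [[[dx, dy, dz, rx, ry, rz], ...]]. A call has 1 to 10 rows; each row shifts and turns the commanded pose from where the row before left it, along the tool's axes as they then stand; what a row does not reach is not made up. The controller multiplies each number of a shift by 20 cm and each number of a turn by 2 pi rad. A row lasts 1/10 s, in which the tool goes at most 50 mm and 8.59 degrees, less where a joint would pass 70% of its speed; a pose out of reach is approached as far as the arm can. A call with a number of a shift or a turn outside -1 to 1 is refused whole. A call with a gripper value outside its range is refused whole. OPENING is the opening, from -1 (shut) to 1 (fully open), set as the call begins (- or left out, the last holds). The fingers move at their own pace and stop on an object; FORCE is the grip in N (left out, the last holds). Time passes only in rows, so rows that do not move let the fingers close. It gives the time, the measured TCP pose, the force and the opening at its end, in the units of the state.
- state(): the state, without advancing time (a new reading comes with each control period).
- capture(name): name is "side" or "top" or "wrist"; returns the picture (400x640x3 uint8, blue, green, red); there is no depth.
- camera_info(name): a dict with "mtx" (3x3 intrinsics, pixels), "cam_to_world" (4x4, takes a point from camera to world coordinates). Camera axes: x right, y down, z forward; pixel columns grow to the right and rows downward; lengths in m; the calibration is good to about 2 mm. The wrist camera is an equidistant fisheye: a pixel r from the principal point sees the ray r / f radians off the axis. A picture is of the moment at which its call begins: read the wrist's pose just before it. camera_info takes no time and is no camera call; for the wrist camera it gives the pose at the moment of the call.
- sign_off(): hands the job in, once; it reports no verdict.
The state is a dict: "clock": time; "qpos": joint angles; "joint_vel": joint speeds; "joint_torque": joint torques, N m; "ee_pos": TCP position; "tool_rot": TCP orientation; "ft_force": force on the tool from outside, world axes, zero at the start; "ft_torque": the same for the moment, N m; "width": finger opening in m.
Only numpy, scipy, OpenCV 4.12 (cv2) and the standard library are available. Lean on these libraries where they do the work, as an engineer would, in place of code of your own. Each camera call takes 0.05 s, during which the arm holds its last target.

## Working session

There is one attempt and no reset: what is moved stays moved. The work goes in short steps, Python scripts to look and compute and a shell command to move; the robot and the scene stay as the last step left them, time stands still between calls to the robot, and variables do not carry over. Pictures are saved under pics/ and viewed, and the job is handed in when it is done.

```bash
mkdir -p pics; ls
python3 - <<'E'
from plant import state,capture,camera_info
import cv2
print(state())
for n in("top","side","wrist"):
    i=camera_info(n);print(n,i)
    cv2.imwrite(f"pics/{n}0.png",capture(n))
E
```

```text
pics
{'clock': 0.0, 'qpos': array([-1.37824567e+00,  2.63543060e-01, -4.89240161e-02,  1.25940165e+00,
       -2.54313011e-05,  1.41547185e+00]), 'joint_vel': array([ 0.00034129,  0.00075533,  0.00054085, -0.0009625 , -0.00080959,
        0.00112563]), 'joint_torque': array([-3.02295106e-03, -6.37607002e+01,  3.84575093e+01,  1.33689880e-02,
       -7.18308311e-04,  1.39469014e-05]), 'ee_pos': array([ 0.17893689, -0.49347496,  0.4042193 ]), 'tool_rot': array([ 8.18810299e-01, -5.74063939e-01, -3.94965359e-04, -3.62872271e-04]), 'ft_force': array([0.36998474, 0.02768514, 0.05723266]), 'ft_torque': array([ 0.05227251,  0.01624711, -0.00662214]), 'width': 0.08526693981656401}
top {'mtx': array([[380.34531145,   0.        , 321.74700088],
       [  0.        , 380.34531145, 201.52445135],
       [  0.        ,   0.        ,   1.        ]]), 'cam_to_world': array([[ 0.01045252, -0.99314289,  0.11643856,  0.37030941],
       [-0.99971123, -0.00785919,  0.02270894, -0.01505717],
       [-0.02163811, -0.1166423 , -0.99293825,  1.013494  ],
       [ 0.        ,  0.        ,  0.        ,  1.  
[... 267 characters left out ...]
09274717, -0.57990767,  0.8093856 , -0.76692349],
       [-0.01663191, -0.81187369, -0.58359617,  0.64922884],
       [ 0.        ,  0.        ,  0.        ,  1.        ]])}
wrist {'mtx': array([[309.70691629,   0.        , 324.73213553],
       [  0.        , 309.70691629, 203.77483564],
       [  0.        ,   0.        ,   1.        ]]), 'cam_to_world': array([[ 3.40455683e-01, -8.93915994e-01, -2.91554668e-01,
         2.53133021e-01],
       [-9.40260368e-01, -3.23874871e-01, -1.04954792e-01,
        -4.65588384e-01],
       [-6.06463427e-04,  3.09869754e-01, -9.50778822e-01,
         3.74313806e-01],
       [ 0.00000000e+00,  0.00000000e+00,  0.00000000e+00,
         1.00000000e+00]])}
```

View pics/top0.png

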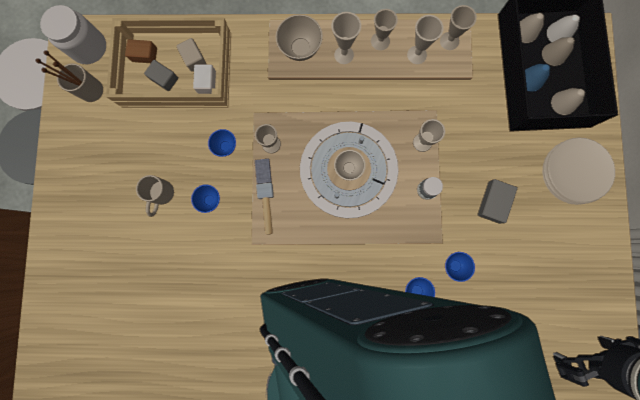

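View pics/side0.png

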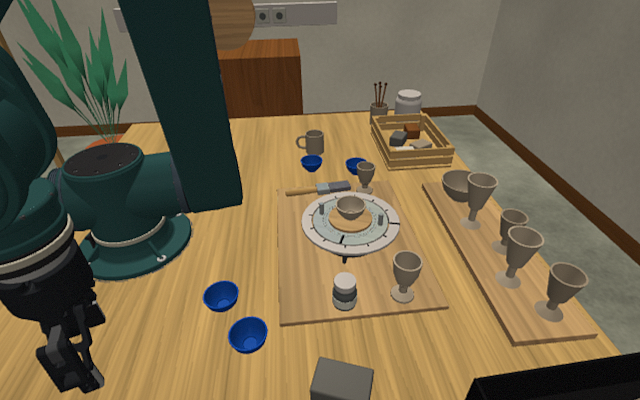

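Run:
```python
import cv2
a=cv2.imread("pics/top0.png")[100:260,240:460]
cv2.imwrite("pics/top0c.png",cv2.resize(a,None,fx=3.6,fy=3.6,interpolation=cv2.INTER_CUBIC))
```

```text
(no output)
```

View pics/top0c.png

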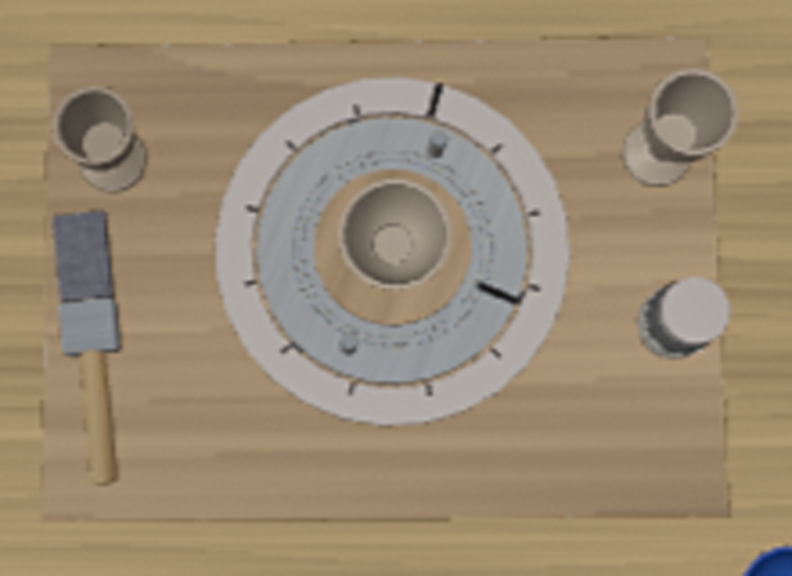

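The top crop shows the wheel with the index line at crop (500,292), the long scale line at (436,100), and pins at (437,147) and (348,342). The unglazed bowl is on the wheel, and the blue bowls are elsewhere. Next I rectify the z=0.072 plane to measure these.

```bash
cat > h.py <<'E'
import numpy as np,cv2
from plant import state,capture,camera_info
def toworld(n,uv,z):
    i=camera_info(n);T=i["cam_to_world"]
    uv=np.atleast_2d(uv).astype(float);K=i["mtx"]
    d=np.c_[(uv-K[:2,2])/K[0,0],np.ones(len(uv))]@T[:3,:3].T
    s=(z-T[2,3])/d[:,2]
    return T[:3,3]+s[:,None]*d
def topix(n,P):
    i=camera_info(n);T=i["cam_to_world"];K=i["mtx"]
    p=(np.atleast_2d(P)-T[:3,3])@T[:3,:3];return p[:,:2]/p[:,2:]*K[0,0]+K[:2,2]
def rect(im,n,c,half=.15,res=.0005,z=.072):
    N=int(2*half/res)
    # row down = -x, col right = -y
    r,cc=np.mgrid[:N,:N]
    P=np.c_[(c[0]+half-r*res).ravel(),(c[1]+half-cc*res).ravel(),np.full(N*N,z)]
    m=topix(n,P).astype(np.float32).reshape(N,N,2)
    return cv2.remap(im,m[...,0],m[...,1],cv2.INTER_CUBIC)
E
python3 - <<'E'
from h import *
im=cv2.imread("pics/top0.png")
c=toworld("top",[240+393/3.6,100+250/3.6],.072)[0];print(c)
# ring outer: fit ellipse on world points of bright/gray edge: radial scan
g=cv2.cvtColor(im,cv2.COLOR_BGR2HSV)
for it in range(4):
    pts=[]
    for a in np.arange(0,2*np.pi,.02):
        rr=np.arange(.112,.136,.0003)
        P=np.c_[c[0]+rr*np.cos(a),c[1]+rr*np.sin(a),np.full(len(rr),.072)]
        m=topix("top",P).astype(np.float32)[None]
        s=cv2.remap(g[...,1],m[...,0],m[...,1],cv2.INTER_LINEAR)[0].astype(float)
        k=np.argmax(np.gradient(cv2.GaussianBlur(s[None],(0,0),3)[0]));pts.append(P[k,:2])
    pts=np.array(pts);A=np.c_[2*pts,np.ones(len(pts))]
    w=np.ones(len(pts))
    for _ in range(8):
        x=np.linalg.lstsq(A*w[:,None],(pts**2).sum(1)*w,rcond=None)[0];R=np.sqrt(x[2]+x[:2]@x[:2])
        e=abs(np.linalg.norm(pts-x[:2],axis=1)-R);w=1/(1+(e/.001)**2)
    c=x[:2]
    print(c,R)
C=c
o=rect(im,"top",C)
cv2.imwrite("pics/rect0.png",o)
gr=im.min(2).astype(float); gr=im.max(2).astype(np.uint8)
def ang(r0,r1,lo=-180,hi=180):
    a=np.radians(np.arange(lo,hi,.25));v=0
    for r in np.arange(r0,r1,.001):
        P=np.c_[C[0]+r*np.cos(a),C[1]+r*np.sin(a),np.full(len(a),.072)]
        m=topix("top",P).astype(np.float32)[None]
        v=v+cv2.remap(gr,m[...,0],m[...,1],cv2.INTER_LINEAR)[0].astype(float)
    v/=len(np.arange(r0,r1,.001));k=np.argmin(v);
    b=np.median(v);sel=abs(np.degrees(np.angle(np.exp(1j*(a-a[k])))))<7
    w=np.clip(b-v,0,None)**1*(v<b-25)*sel
    return np.degrees(np.angle((w*np.exp(1j*a)).sum())),v[k],b
ti=ang(.104,.118);ii=ang(.066,.09);print("target",ti,"index",ii)
for s in(90,-90):
    t=np.radians(ii[0]+s);p=np.array([C[0]+.076*np.cos(t),C[1]+.076*np.sin(t),.106]);print("pin",s,p,topix("top",p),(topix("top",p)-[240,100])*3.6)
for nm,uv,z in [("gA",(657,155),0.02),("gB",(113,165),.02),("jar",(670,335),.02)]:
    print(nm,toworld("top",(240+uv[0]/3.6,100+uv[1]/3.6),z))
E
```

```text
[ 0.56245787 -0.06162115  0.072     ]
[ 0.56456995 -0.05973492] 0.1235894031947722
[ 0.56455672 -0.05973931] 0.12357924869244688
[ 0.56455797 -0.0597355 ] 0.12358450417933384
[ 0.56455907 -0.0597375 ] 0.12358485608037902
target (np.float64(-15.711190522833595), np.float64(47.57142857142857), np.float64(174.78571428571428)) index (np.float64(-112.96920097156428), np.float64(34.916666666666664), np.float64(152.95833333333334))
pin 90 [ 0.63453339 -0.08939546  0.106     ] [[361.29396112 137.74570659]] [[436.65826003 135.88454373]]
pin -90 [ 0.49458475 -0.03007954  0.106     ] [[336.68856315 194.27136102]] [[348.07882734 339.37689966]]
gA [[ 0.6457244  -0.25909536  0.02      ]]
gB [[0.63627036 0.14445674 0.02      ]]
jar [[ 0.51133448 -0.26578435  0.02      ]]
```

View pics/rect0.png

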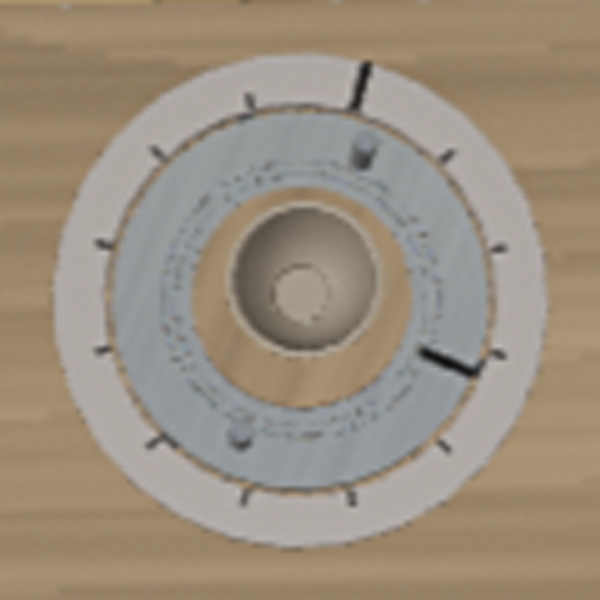

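Ring radius fits at 123.6 mm (expected 124). Index is at -113.0° and target at -15.7°, so the wheel must turn +97.3° CCW. Both pins show where predicted, at crop (437,136) and (348,339). Plan: shut the fingers and push pin_b, which sits on the near side, CCW from behind. First I transit high.

```bash
python3 -m inch '[[[-0.08,-0.11,0,0,0,0],[-0.116,-0.162,0,0,0,0],[-0.116,-0.162,0,0,0,0],[-0.116,-0.162,0,0,0,0],[-0.116,-0.162,0,0,0,0],[-0.116,-0.162,0,0,0,0],[-0.116,-0.162,0,0,0,0],[-0.116,-0.162,0,0,0,0],[-0.116,-0.162,0,0,0,0],[-0.116,-0.162,0,0,0,0]]]' -1 20; python3 -m inch '[[[-0.116,-0.162,0,0,0,0],[-0.116,-0.162,0,0,0,0],[-0.116,-0.162,0,0,0,0],[-0.116,-0.162,0,0,0,0],[-0.1,-0.14,0,0,0,0],[-0.05,-0.07,0,0,0,0],[0,0,0,0,0,-0.012],[0,0,0,0,0,-0.02],[0,0,0,0,0,-0.02],[0,0,0,0,0,-0.02]]]'; python3 -m inch '[[[0,0,0,0,0,-0.02],[0,0,0,0,0,-0.02],[0,0,0,0,0,-0.02],[0,0,0,0,0,-0.02],[0,0,0,0,0,-0.02],[0,0,0,0,0,-0.02],[0,0,0,0,0,-0.02],[0,0,0,0,0,-0.02],[0,0,0,0,0,-0.02],[0,0,0,0,0,-0.02]]]'
```

```text
clock: 1.15
ee_pos: [0.3977, -0.1738, 0.4047]
tool_rot: [0.819, -0.574, 0.0, 0.0]
ft_force: [0.5, -0.9, -0.9]
width: -0.0
clock: 2.15
ee_pos: [0.5166, -0.0013, 0.4044]
tool_rot: [0.928, -0.373, -0.0, 0.0]
ft_force: [0.7, -0.1, 0.2]
width: 0.0003
clock: 3.15
ee_pos: [0.5166, -0.0014, 0.4045]
tool_rot: [0.97, 0.243, -0.0, -0.0]
ft_force: [-0.1, 0.4, -0.3]
width: -0.0003
```

```bash
python3 -m inch '[[[0,0,0.1,0,0,-0.018],[0,0,0.15,0,0,-0.01],[0,0,0.1,0,0,0],[0,0,0.05,0,0,0],[0,0,0,0,0,0]]]'
python3 - <<'E'
from h import *
cv2.imwrite("pics/w1.png",capture("wrist"));s=capture("side");cv2.imwrite("pics/s1.png",cv2.resize(s[120:300,240:460],None,fx=3.5,fy=3.3,interpolation=cv2.INTER_CUBIC))
E
```

```text
clock: 3.65
ee_pos: [0.5163, -0.0014, 0.3238]
tool_rot: [0.946, 0.325, -0.001, -0.0]
ft_force: [0.0, -0.5, 0.6]
width: 0.0003
```

View pics/w1.png

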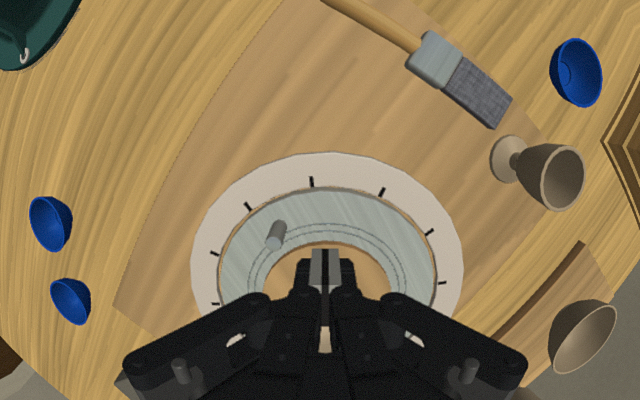

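View pics/s1.png

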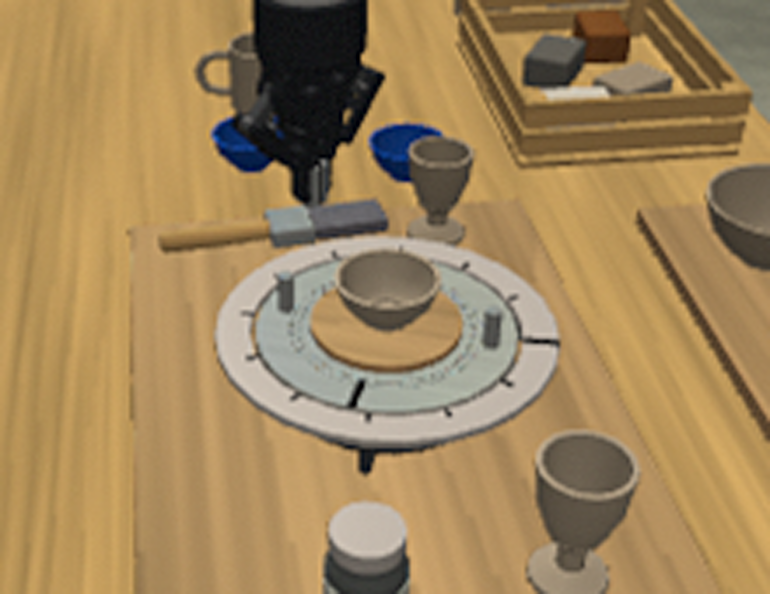

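The wrist view shows the shut fingertips at (325,260) over the clear part of the disc, with pin_b at (277,235) to the left. The side view shows the gripper on the far side of the bowl with clear room. Descending.

```bash
python3 -m inch '[[[0,0,0.1,0,0,-0.004],[0,0,0.12,0,0,0],[0,0,0.08,0,0,0],[0,0,0.03,0,0,0],[0,0,0,0,0,0]]]'
python3 - <<'E'
from h import *
cv2.imwrite("pics/w2.png",capture("wrist"));s=capture("side");cv2.imwrite("pics/s2.png",cv2.resize(s[120:300,240:460],None,fx=3.5,fy=3.3,interpolation=cv2.INTER_CUBIC))
st=state();p=st["ee_pos"][:2]-[.5646,-.0597];print(st["ee_pos"],np.hypot(*p),np.degrees(np.arctan2(p[1],p[0])),2*np.degrees(np.arctan2(st["tool_rot"][1],st["tool_rot"][0])))
E
```

```text
clock: 4.25
ee_pos: [0.5168, -0.0014, 0.259]
tool_rot: [0.942, 0.337, 0.0, 0.0]
ft_force: [-0.8, -1.2, 0.3]
width: -0.0
[ 0.51703348 -0.00147902  0.25974613] 0.0751814880963857 129.24881237458746 39.36401636855644
```

View pics/w2.png

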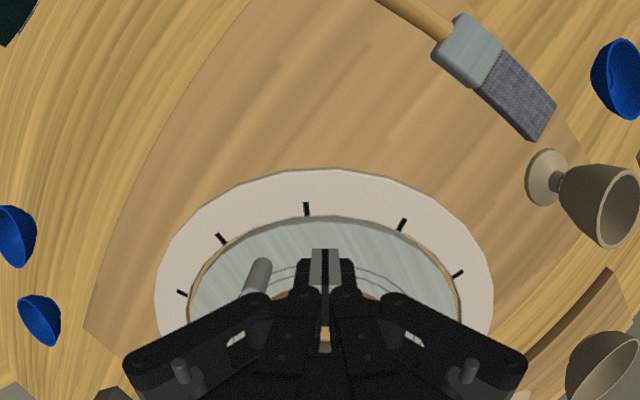

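View pics/s2.png

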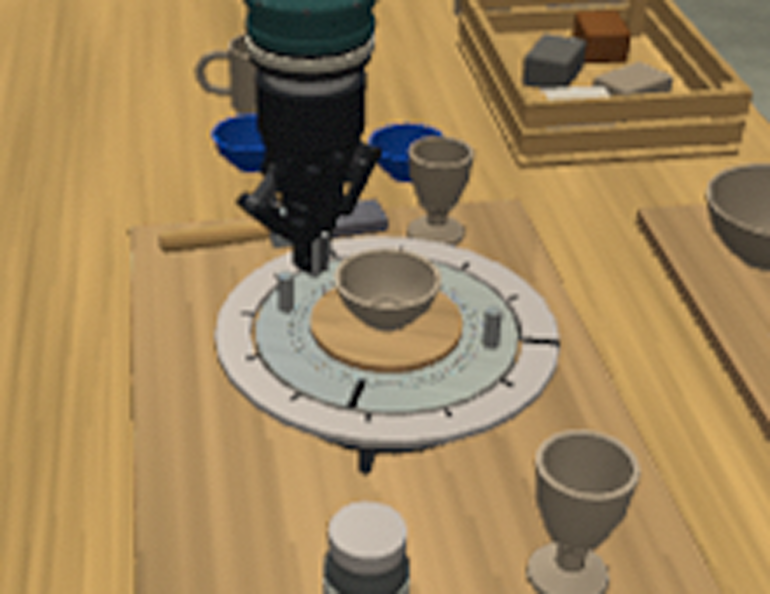

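```bash
python3 -m inch '[[[-0.01,0,0,0,0,-0.004],[-0.02,0.0005,0,0,0,-0.0083],[-0.02,0.0005,0,0,0,-0.0083],[-0.02,0.0005,0,0,0,-0.0083],[-0.02,0.0005,0,0,0,-0.0083],[-0.02,0.0005,0,0,0,-0.0083],[-0.02,0.0005,0,0,0,-0.0083],[-0.02,0.0005,0,0,0,-0.0083],[-0.01,0.0003,0,0,0,-0.0042],[0,0,0,0,0,0]]]'
cat > m.py <<'E'
from h import *
import sys
t=sys.argv[1];C=np.array([.5646,-.0597])
st=state();p=st["ee_pos"][:2]-C;print(st["clock"],st["ee_pos"],"r,phi",np.hypot(*p),np.degrees(np.arctan2(p[1],p[0]))%360,"yaw",2*np.degrees(np.arctan2(st["tool_rot"][1],st["tool_rot"][0]))%360,"F",st["ft_force"].round(1))
cv2.imwrite(f"pics/w{t}.png",capture("wrist"));s=capture("side")
a=capture("top");cv2.imwrite(f"pics/top{t}.png",a)
o=np.hstack([cv2.resize(s[150:280,280:420],(400,371),interpolation=cv2.INTER_CUBIC),cv2.resize(rect(a,"top",C),(371,371))])
cv2.imwrite(f"pics/sr{t}.png",o)
g=rect(s,"side",C,.13,.0004)
cv2.imwrite(f"pics/g{t}.png",cv2.resize(g,(600,600)))
E
python3 m.py 3
```

```text
clock: 5.35
ee_pos: [0.4967, -0.0264, 0.2593]
tool_rot: [0.851, 0.525, 0.0, 0.0]
ft_force: [0.1, -0.6, -0.4]
width: 0.0002
5.35 [ 0.49672975 -0.02639506  0.25933536] r,phi 0.07560152391257462 153.8621278021722 yaw 63.29960000055483 F [ 0.1 -0.6 -0.4]
```

View pics/sr3.png

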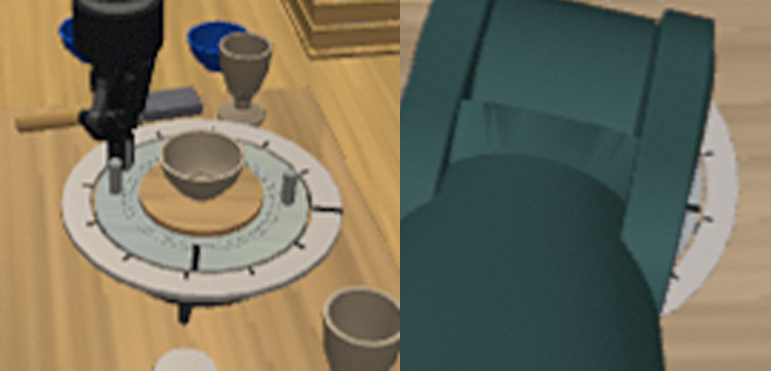

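View pics/g3.png

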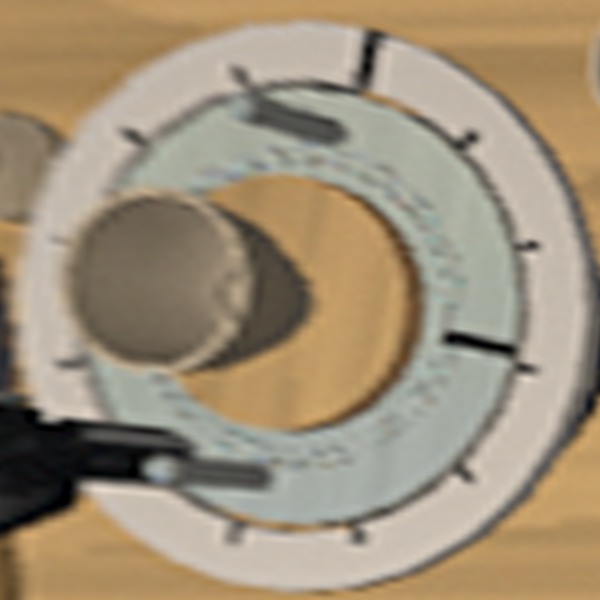

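The side view shows the fingertip against pin_b at rectified (165,468), and the index has moved to about -103° at (485,343). The bowl is undisturbed. Continuing the orbit.

```bash
python3 -m inch '[[[-0.01,0.0003,0,0,0,-0.0045],[-0.02,0.0005,0,0,0,-0.0085],[-0.02,0.0005,0,0,0,-0.0083],[-0.02,0.0005,0,0,0,-0.0083],[-0.02,0.0005,0,0,0,-0.0083],[-0.02,0.0005,0,0,0,-0.0083],[-0.02,0.0005,0,0,0,-0.0083],[-0.02,0.0005,0,0,0,-0.0083],[-0.02,0.0005,0,0,0,-0.0083],[-0.02,0.0005,0,0,0,-0.0083]]]'
python3 m.py 4
```

```text
clock: 6.5
ee_pos: [0.4886, -0.0629, 0.2588]
tool_rot: [0.695, 0.719, 0.0, -0.0]
ft_force: [0.1, 2.7, 0.3]
width: -0.0003
6.5 [ 0.48857072 -0.06286998  0.25881551] r,phi 0.07609533662335174 182.38751627705852 yaw 91.93887188663092 F [0.1 2.7 0.3]
```

View pics/sr4.png

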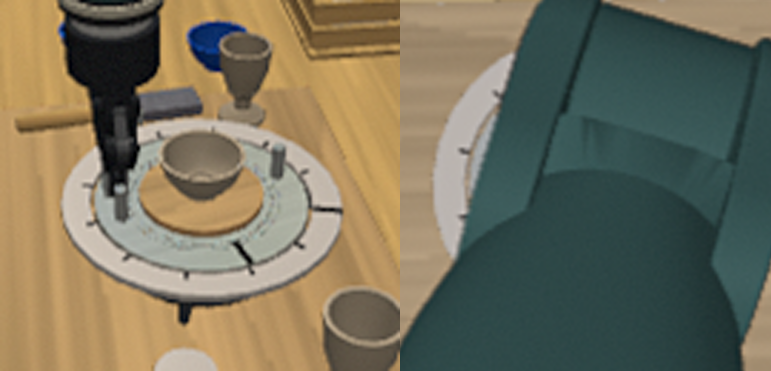

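Fingertip follows pin_b (side crop (122,200)). The index is at (245,255) and the bowl is steady on the middle. About 58° remains, so I push about 48° more and then measure.

```bash
python3 -m inch '[[[-0.02,0.0005,0,0,0,-0.0085],[-0.02,0.0005,0,0,0,-0.0083],[-0.02,0.0005,0,0,0,-0.0083],[-0.02,0.0005,0,0,0,-0.0083],[-0.02,0.0005,0,0,0,-0.0083],[-0.02,0.0005,0,0,0,-0.0083],[-0.02,0.0005,0,0,0,-0.0083],[-0.02,0.0005,0,0,0,-0.0083],[-0.02,0.0005,0,0,0,-0.0083],[-0.02,0.0005,0,0,0,-0.0083]]]'
python3 -m inch '[[[-0.02,0.0005,0,0,0,-0.0085],[-0.02,0.0005,0,0,0,-0.0083],[-0.02,0.0005,0,0,0,-0.0083],[-0.02,0.0005,0,0,0,-0.0083],[-0.02,0.0005,0,0,0,-0.0083],[-0.01,0.0002,0,0,0,-0.0042],[0,0,0,0,0,0]]]'
cat >> m.py <<'E'
# side-view angle measurement
c=C.copy();hs=cv2.cvtColor(s,cv2.COLOR_BGR2HSV)[...,1];v=s.max(2)
def samp(im,c,a,r):
    P=np.c_[(c[0]+r*np.cos(a)).ravel(),(c[1]+r*np.sin(a)).ravel(),np.full(a.size,.072)]
    m=topix("side",P).astype(np.float32)[None]
    return cv2.remap(im,m[...,0],m[...,1],cv2.INTER_LINEAR)[0].astype(float).reshape(a.shape)
for it in range(4):
    A,R=np.meshgrid(np.arange(0,2*np.pi,.02),np.arange(.114,.134,.0003),indexing="ij")
    S=cv2.GaussianBlur(samp(hs,c,A,R),(0,0),sigmaX=3,sigmaY=.1);k=np.argmax(np.gradient(S,axis=1),1)
    rr=R[0][k];q=c+np.c_[rr*np.cos(A[:,0]),rr*np.sin(A[:,0])];M=np.c_[2*q,np.ones(len(q))];w=np.ones(len(q))
    for _ in range(10):
        x=np.linalg.lstsq(M*w[:,None],(q**2).sum(1)*w,rcond=None)[0];R0=np.sqrt(x[2]+x[:2]@x[:2])
        w=1/(1+((np.linalg.norm(q-x[:2],axis=1)-R0)/.0008)**2)
    c=x[:2]
print("side ring c",c,"R",R0)
def line(r0,r1,lo,hi):
    A,R=np.meshgrid(np.radians(np.arange(lo,hi,.1)),np.arange(r0,r1,.001),indexing="ij")
    p=samp(v,c,A,R).mean(1);b=np.median(p);k=np.argmin(p);w=np.clip(b-.3*(b-p[k])-p,0,None)*(abs(A[:,0]-A[k,0])<.1)
    return np.degrees((w*A[:,0]).sum()/w.sum()),p[k],b
print("target",line(.105,.118,-30,0),"index",line(.072,.091,-120,30))
E
python3 m.py 5
```

```text
clock: 7.65
ee_pos: [0.4999, -0.1006, 0.2587]
tool_rot: [0.486, 0.874, -0.0, -0.0]
ft_force: [-1.9, 0.5, 0.7]
width: 0.0
clock: 8.35
ee_pos: [0.5143, -0.1175, 0.2587]
tool_rot: [0.356, 0.934, -0.0, 0.0]
ft_force: [0.0, 0.3, 1.0]
width: -0.0003
8.35 [ 0.51427526 -0.11754857  0.2586545 ] r,phi 0.07667487385649775 228.97871086080033 yaw 138.2418867520033 F [0.  0.3 1. ]
side ring c [ 0.5621435  -0.06293826] R 0.12483752620512592
target (np.float64(-13.69955751550915), np.float64(32.92307692307692), np.float64(199.46153846153845)) index (np.float64(-23.978211103855323), np.float64(48.9), np.float64(176.225))
```

View pics/g5.png

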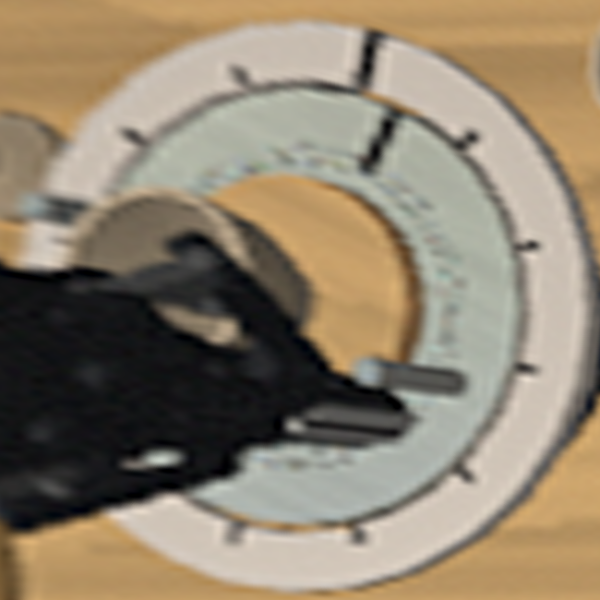

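View pics/sr5.png

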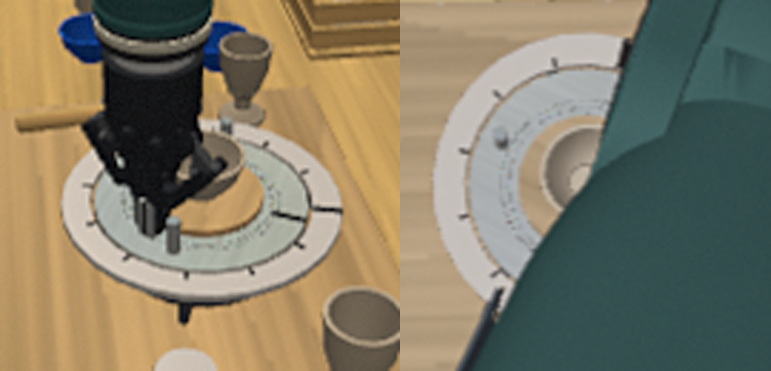

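Index is about 10.3° short of target: index (383,140) against long line (370,60) in the rectified side view. The bowl is untouched (gripper is in front of it, well outside its radius). I push about 8° more and then fine-tune.

```bash
python3 -m inch '[[[-0.014,0.001,0,0,0,-0.0065],[-0.014,0.001,0,0,0,-0.0065],[-0.014,0.001,0,0,0,-0.0065],[-0.01,0.0005,0,0,0,-0.0045],[0,0,0,0,0,0],[0,0,0,0,0,0]]]'
cat >> m.py <<'E'
# tick-based centre: the 11 short ticks + long line at rt, fit similarity centre from tick positions on side view
N=650;res=.0004
T=[]
t0=line(.105,.118,-30,0)[0]
for k in range(12):
    a0=t0+30*k
    try:
        a,mn,b=line(.099,.105,a0-8,a0+8)
        if b-mn>35: T.append((k,c+.102*np.array([np.cos(np.radians(a)),np.sin(np.radians(a))]),a))
    except Exception: pass
# solve c2,theta so that angle of point k about c2 = theta+30k
from scipy.optimize import least_squares
def f(x): return [np.degrees(np.angle(np.exp(1j*(np.arctan2(p[1]-x[1],p[0]-x[0])-np.radians(x[2]+30*k))))) for k,p,_ in T]
sol=least_squares(f,[*c,t0],loss="soft_l1",f_scale=.5)
print("ticks",[k for k,_,_ in T],"c2,theta",sol.x,"res",np.round(sol.fun,1) if 1 else 0, np.round(f(sol.x),1))
c=sol.x[:2];print("c2: target",line(.105,.118,-30,0)[0],"index",line(.072,.091,-60,30)[0], "index in/out",line(.065,.078,-60,30)[0],line(.08,.092,-60,30)[0])
E
python3 m.py 6
```

```text
clock: 9.1
ee_pos: [0.5227, -0.1235, 0.2587]
tool_rot: [0.285, 0.958, 0.0, 0.0]
ft_force: [-0.5, 0.3, 0.6]
width: -0.0
9.1 [ 0.52274015 -0.12348076  0.25868892] r,phi 0.07629044989562268 236.7227751803317 yaw 146.8698915328278 F [-0.5  0.3  0.6]
side ring c [ 0.56207279 -0.06287156] R 0.12472418324032865
target (np.float64(-13.720151419595842), np.float64(32.84615384615385), np.float64(199.84615384615384)) index (np.float64(-16.174295208830024), np.float64(49.35), np.float64(176.35))
ticks [0, 1, 2, 6, 7, 8, 9, 10, 11] c2,theta [  0.56286751  -0.05948794 -15.7801255 ] res [ 0.  -0.1  0.1  0.  -0.1  0.   0.  -0.1  0. ] [ 0.  -0.1  0.1  0.  -0.1  0.   0.  -0.1  0. ]
c2: target -15.518339607967699 index -18.59839380686002 index in/out -18.44894577685029 -18.48725721643894
```

View pics/g6.png

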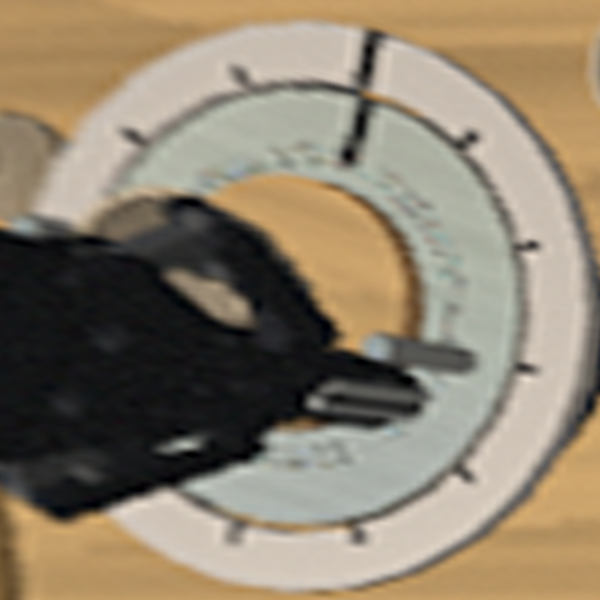

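View pics/sr6.png

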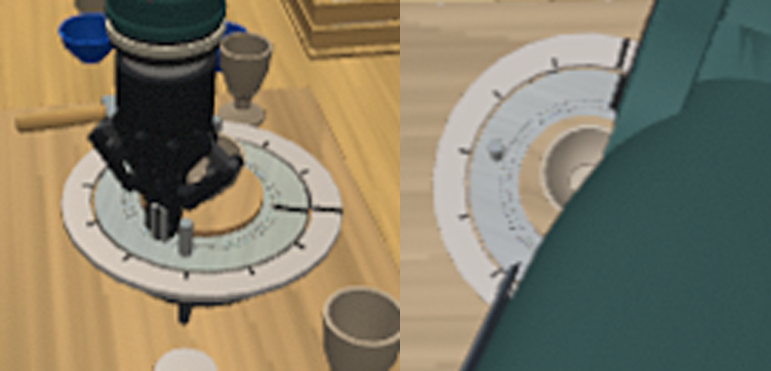

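The tick fit (residuals ≤0.1°, centre agreeing with the top view) gives about 2.8° left. A small nudge follows.

```bash
python3 -m inch '[[[-0.008,0.0003,0,0,0,-0.003],[-0.008,0.0003,0,0,0,-0.003],[0,0,0,0,0,0],[0,0,0,0,0,0]]]'
python3 m.py 7
```

```text
clock: 9.65
ee_pos: [0.5256, -0.1252, 0.2587]
tool_rot: [0.266, 0.964, -0.0, 0.0]
ft_force: [-1.1, 0.1, -0.3]
width: -0.0003
9.65 [ 0.52561255 -0.12521093  0.25869771] r,phi 0.07623452513332006 239.2419001203271 yaw 149.08954678441137 F [-1.1  0.1 -0.3]
side ring c [ 0.56205369 -0.06319333] R 0.12469025266852997
target (np.float64(-13.556233885351604), np.float64(33.92307692307692), np.float64(200.30769230769232)) index (np.float64(-13.375686446223073), np.float64(41.4), np.float64(176.1))
ticks [0, 1, 2, 6, 7, 8, 9, 10, 11] c2,theta [  0.56287933  -0.05949715 -15.78727005] res [ 0.  -0.1  0.1  0.  -0.1  0.1  0.1 -0.1  0. ] [ 0.  -0.1  0.1  0.  -0.1  0.1  0.1 -0.1  0. ]
c2: target -15.51653214378478 index -16.039910565407897 index in/out -16.155153486260705 -15.82850889056891
```

View pics/g7.png

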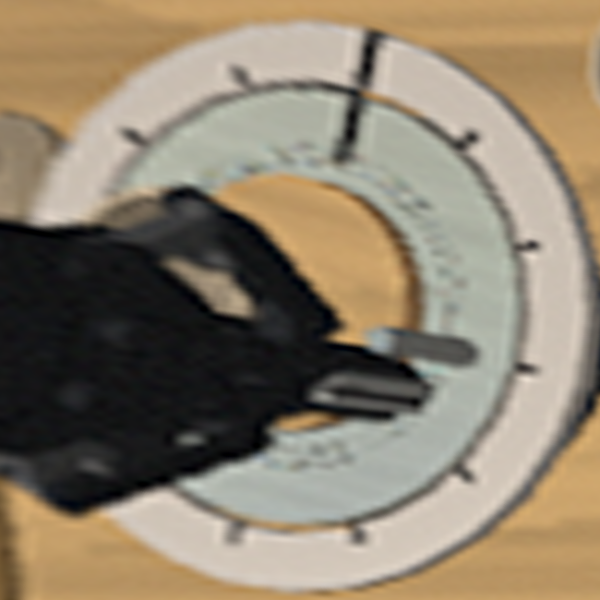

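Residual is about 0.3°. A final tiny nudge, then back off, rise and check with a clear view.

```bash
python3 -m inch '[[[-0.002,0,0,0,0,0],[0,0,0,0,0,0],[0.02,0,0,0,0,0],[0.04,0.001,0,0,0,0],[0.02,0,-0.02,0,0,0],[0,0,-0.1,0,0,0],[0,0,-0.2,0,0,0],[0,0,-0.2,0,0,0],[0,0,-0.15,0,0,0],[0,0,0,0,0,0]]]'
python3 m.py 8
```

```text
clock: 10.8
ee_pos: [0.5124, -0.1169, 0.3968]
tool_rot: [0.266, 0.964, -0.0, 0.003]
ft_force: [0.9, 0.9, -0.6]
width: 0.0001
10.8 [ 0.51239581 -0.11692223  0.396753  ] r,phi 0.0774574747124143 227.62561003951535 yaw 149.10383426509327 F [ 0.9  0.9 -0.6]
side ring c [ 0.56215632 -0.06255929] R 0.12478942399806292
target (np.float64(-13.889194240195852), np.float64(32.92307692307692), np.float64(195.23076923076923)) index (np.float64(-13.809548302944071), np.float64(39.15), np.float64(172.3))
ticks [0, 1, 2, 4, 5, 6, 7, 8, 9, 10, 11] c2,theta [  0.56255321  -0.05955007 -15.68552349] res [ 0.  -0.2 -0.1  0.4  0.  -0.2 -0.2  0.   0.1  0.   0.1] [ 0.  -0.2 -0.1  0.4  0.  -0.2 -0.2  0.   0.1  0.   0.1]
c2: target -15.456544942035922 index -15.923895585421501 index in/out -15.910455510023477 -15.734870613901561
```

View pics/sr8.png

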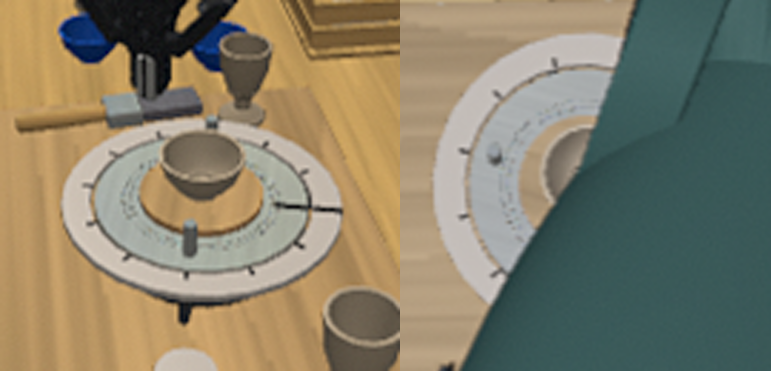

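The lines meet in the side view and the bowl stands on the middle. I retreat high so the top camera can check as well.

```bash
python3 -m inch '[[[0,-0.1,0,0,0,0],[0,-0.17,0,0,0,0],[0,-0.17,0,0,0,0],[0,-0.17,0,0,0,0],[0,-0.17,0,0,0,0],[0,-0.17,0,0,0,0],[0,-0.17,0,0,0,0],[0,-0.17,0,0,0,0],[0,-0.17,0,0,0,0],[0,-0.1,0,0,0,0]]]'
python3 -m inch '[[[0,-0.17,0,0,0,0],[0,-0.17,0,0,0,0],[0,-0.1,0,0,0,0],[0,0,0,0,0,0],[0,0,0,0,0,0]]]'
python3 m.py 9
python3 - <<'E'
from h import *
im=cv2.imread("pics/top9.png");gr=im.max(2);C=np.array([.5646,-.0597])
for C in (C,C+[0,.001],C+[.001,0]):
  o=[]
  for r0,r1 in((.105,.118),(.066,.09)):
    A,R=np.meshgrid(np.radians(np.arange(-35,5,.1)),np.arange(r0,r1,.001),indexing="ij")
    m=topix("top",np.c_[(C[0]+R*np.cos(A)).ravel(),(C[1]+R*np.sin(A)).ravel(),np.full(A.size,.072)]).astype(np.float32)[None]
    p=cv2.remap(gr,m[...,0],m[...,1],cv2.INTER_LINEAR)[0].reshape(A.shape).astype(float).mean(1);k=np.argmin(p)
    b=np.median(p);w=np.clip(b-.3*(b-p[k])-p,0,None)*(abs(A[:,0]-A[k,0])<.1);o.append(round(np.degrees((w*A[:,0]).sum()/w.sum()),2))
  print("top target,index",o)
a=im[90:270,240:460];cv2.imwrite("pics/top9c.png",cv2.resize(a,None,fx=3.3,fy=3.3,interpolation=cv2.INTER_CUBIC))
E
```

```text
clock: 11.95
ee_pos: [0.3506, -0.3862, 0.3914]
tool_rot: [0.267, 0.964, 0.001, -0.001]
ft_force: [0.7, 0.3, 0.3]
width: -0.0002
clock: 12.45
ee_pos: [0.3066, -0.4599, 0.3916]
tool_rot: [0.267, 0.964, 0.001, -0.001]
ft_force: [0.6, -0.6, -0.1]
width: 0.0002
12.45 [ 0.30657271 -0.45993579  0.39164621] r,phi 0.47620034602143024 237.19060144121883 yaw 149.05326448346963 F [ 0.6 -0.6 -0.1]
side ring c [ 0.56228415 -0.062715  ] R 0.12492451166825805
target (np.float64(-13.817615528507567), np.float64(36.07692307692308), np.float64(214.30769230769232)) index (np.float64(-13.732575450441765), np.float64(43.85), np.float64(189.125))
ticks [0, 1, 2, 4, 5, 6, 7, 8, 9, 10, 11] c2,theta [  0.56254539  -0.05955968 -15.68175217] res [ 0.  -0.2 -0.1  0.3  0.  -0.2 -0.2  0.   0.1  0.   0.1] [ 0.  -0.2 -0.1  0.3  0.  -0.2 -0.2  0.   0.1  0.   0.1]
c2: target -15.442407566780103 index -15.921286314116486 index in/out -15.891396860173007 -15.72854223208352
top target,index [np.float64(-15.78), np.float64(-16.22)]
top target,index [np.float64(-16.28), np.float64(-16.93)]
top target,index [np.float64(-15.91), np.float64(-16.43)]
```

View pics/top9c.png

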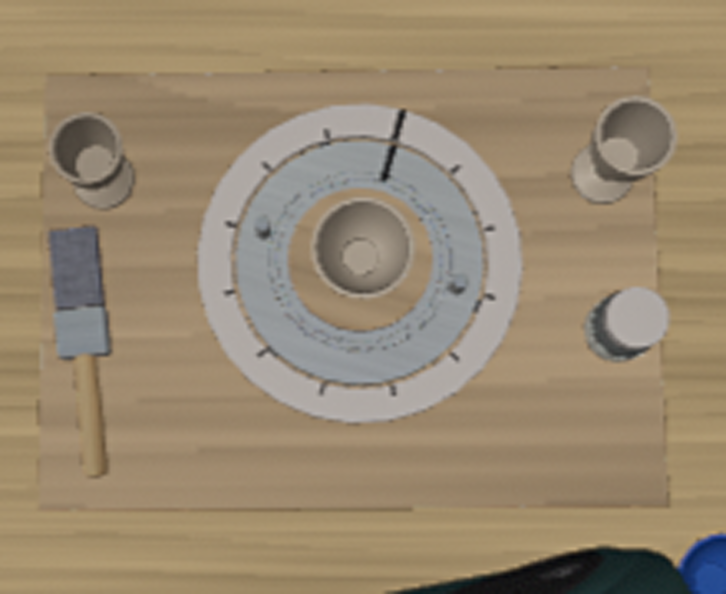

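View pics/top9.png

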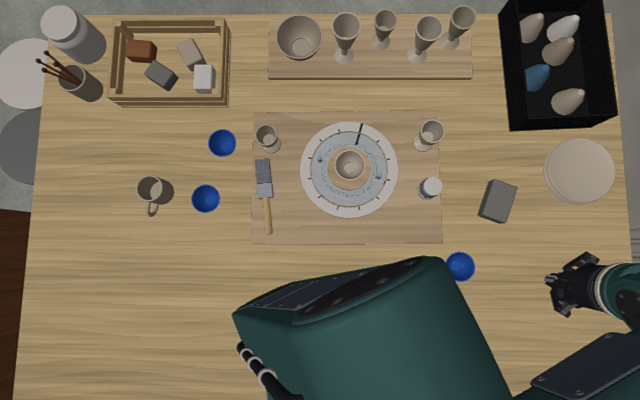

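The clear top view shows index and long line as one straight line, running from (385,180) to (403,110) in the crop. The bowl is centred at (362,250) and every bystander is where it was. Remaining misalignment is about 0.4°, or 0.7 mm against 6 mm wide lines, so I'm handing in.

```bash
python3 -c "
from plant import sign_off;print(sign_off())"
```

```text
the job is handed in; nothing more can be done
None
```

I pushed pin_b counter-clockwise by about 97° with the shut fingertips, until the index line met the long scale line. I then backed off, rose and moved clear, and handed in with the clock at about 12.5 s of the 56 s allowed. The force readings I saw stayed under 3 N.

- **Alignment:** the last checks put the index about 0.45° short of the long line, roughly 0.7 mm at the wheel's edge. The top camera gave 0.44–0.65° depending on where I took the centre, and the side camera with the tick-based centre gave about 0.48°. A rougher side-camera fit, biased by its centre, disagreed slightly and showed under 0.1°.
- **Bowl and other objects:** by eye in the final top picture, the bowl is upright on the middle of the wheel and everything else is where it started. I did not measure how far anything had moved.

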